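# Open the pinned bayonet filter housing

## Task

Open the green filter housing on the bench: draw its locking pin straight up out of the bore and hang it in the notch on the side of the housing, then turn the lid anticlockwise to its stop and lift it out together with its filter element. Stand the lid upright on its element inside the empty undivided tray, and leave everything else on the bench where it is.

Things in the scene. Friction and masses are not known exactly. Their poses are not given: they have to be found in the camera images.
- housing: Green filter housing bolted to the bench (fixed; place and yaw vary). Origin on the axis of its round cup, at bench level, z up. Base plate x -87..+52, y -54..+98 mm, 12 mm thick. Cup 82 mm outside dia, rim at z 80. A 26 mm square boss with the pin's bore stands at its -x side, the notch block at x -85..-36, y +61..+95, top at z 66. Shut, the lid's yaw equals the housing's.
- mouth (a point): Centre of the cup's rim, 80 mm above the bench; axes as the housing's. Bayonet inside: only with the lid turned +50 to +63 degrees (anticlockwise seen from above) from shut do its lugs pass up out of the rim; solid stops end the turn at +63 and at -3. Before that the lid rises only 2 mm. It has some 2 mm of play sideways.
- bore (a point): Centre of the bore's mouth, on top of the boss, 74 mm above the bench, 58 mm to the -x side of the cup's axis. The bore is vertical, 10 mm dia, 30 mm deep. Axes as the housing's.
- notch (a point): Middle of the parking notch, level with the notch block's top, 66 mm above the bench; axes as the housing's. A vertical slot 14 mm wide (y), from x -21 to +18 mm of this point, open above and at its -x end, 54 mm deep, between walls 10 mm thick. The pin's shaft hangs in it, its collar resting flat on the two walls.
- pin: Loose plain steel locking pin, upright, about 80 g. Origin at its lower tip, z up along it. Shaft 8 mm dia, z 0..48; collar 26 mm dia, z 48..53; round grip 16 mm dia, z 53..88. At the start its tip is on the bottom of the bore, 44 mm above the bench, the shaft between the two prongs of the lid, which it keeps from turning. Hung in the notch its tip is 18 mm above the bench.
- lid: Loose aluminium lid with filter element, about 400 g. Origin: centre of the element's underside, z up. Element 48 mm dia, z 0..40; neck 50 dia, z 36..56; lugs at +y and -y, 12 wide, to radius 31.5, z 37..43; flange 84 dia, z 55..63; two prongs to -x, as far as x -69. Wing on top: 12 thick (x), 60 long (y), z 63..101. At the start origin 25 mm above the bench; raised 57 mm it is clear. No spring.
- wing (a point): On the lid's axis, in the wing, 8 mm below the wing's top (93 mm above the lid's origin); axes as the lid's: fingers close across x.
- drip_tray: Empty square steel tray with no dividers, fixed, 140 x 140 mm outside, walls 3 mm thick and 18 mm high, floor 3 mm thick. Origin at the centre of its underside, on the bench. It is left or right of the housing; a divided tray (140 x 140 x 30 mm) is on the other side.
- organiser: Steel tray with dividers holding small hardware, fixed, 140 x 140 x 30 mm, origin at the centre of its underside. Not to be used.
- oil_bottle: Bystander: grey plastic bottle, 72 mm dia, 190 tall; origin at its underside.
- spray_can: Bystander: white spray can, 64 mm dia, 180 tall; origin at its underside.
- jar: Bystander: small glass jar, 58 mm dia, 65 tall; origin at its underside.
- screwdriver: Bystander: screwdriver lying on the bench; origin at its underside.
- wrench: Bystander: flat wrench lying on the bench; origin at its underside.
- socket_wrench: Bystander: L-shaped socket wrench of round bar lying on the bench, about 190 x 75 mm; origin at its underside.
- wood_block: Bystander: wood block 70 x 45 x 30 mm; origin at its underside.
- scrub_brush: Bystander: wooden scrubbing brush 120 x 45 x 38 mm; origin at its underside.

How it is judged:
On the way, in this order (a step that is already met when the one before it is completed fails the run):
1. The pin is out of its bore and hangs in the notch, let go, while the lid is still shut in the housing (x of pin in the frame of notch between -0.024 and 0.018 m and y of pin in the frame of notch between -0.008 and 0.008 m and z of pin in the frame of notch between -0.054 and -0.042 m and angle between pin's own z axis and vertical below 0.2 rad and linear speed of pin below 0.03 m/s and contact force between pin and the fingers below 0.1 N and z of lid in the frame of housing below 0.035 m and angle between the x axis of lid and the x axis of housing, either way round below 0.3 rad), for 0.2 s.
2. The lid is turned open, still down in the housing (angle between the x axis of lid and the x axis of housing, either way round above 0.75 rad and z of lid in the frame of housing below 0.035 m and horizontal distance between lid and housing below 0.006 m), for 0.05 s.
3. The lid is lifted clear of the housing, upright (z of lid in the frame of housing above 0.078 m and angle between lid's own z axis and vertical below 0.5 rad), for 0.05 s.
At the end, for the whole second after the job is handed in: The lid stands upright (within 0.12 rad) and at rest on its element on the floor of the undivided tray (its axis within 48 mm of the tray's centre along each side), and the pin hangs at rest and upright (within 0.2 rad) in the notch, its collar down on the notch walls (within 6 mm) (x of pin in the frame of notch between -0.024 and 0.018 m and y of pin in the frame of notch between -0.008 and 0.008 m and z of pin in the frame of notch between -0.054 and -0.042 m and angle between pin's own z axis and vertical below 0.2 rad and linear speed of each of pin, lid below 0.03 m/s and x of lid in the frame of drip_tray between -0.048 and 0.048 m and y of lid in the frame of drip_tray between -0.048 and 0.048 m and z of lid in the frame of drip_tray between -0.001 and 0.007 m and angle between lid's own z axis and vertical below 0.12 rad and angular speed of lid below 0.2 rad/s); the robot touches nothing.
It fails at once if Any other loose thing on the bench is moved by more than 30 mm (distance of any of oil_bottle, spray_can, jar, screwdriver, wrench, socket_wrench, wood_block, scrub_brush from where it was at the start of the episode above 0.03 m).
It also fails if it takes over 58 s, if anything falls off the work surface, if the arm or the gripper's body presses on something with over 40 N, if the wrist force passes 120 N, or if a joint passes its speed limit or range.

## Robot

A 6-joint arm with a two-finger parallel gripper is mounted at the origin on the work surface. World frame = base frame: x ahead of the robot, y to its left, z up, the work surface at z = 0. Lengths are in m, angles in rad, forces in N, time in s.
With the tool pointing down it reaches from about 0.375 to 0.825 m from the base axis. Payload 5.5 kg.
Tool frame: the origin (TCP) lies on the mounting face of the last link; the fingertips stand 173 mm ahead of it and the grasp point (between the pads) lies 155 mm ahead of it; z points along the fingers, y is the direction in which the jaws open and shut (so a half turn about z gives the same grasp; the last joint's range is limited). The gripper opens to 85 mm and grips with 20 to 120 N. Pads are 22 mm wide; open, the fingers measure 114 mm over their backs; the gripper's body (76 mm by 85 mm) begins 54 mm behind the grasp point. The pads swing forward as they close: fully open they stand 13 mm farther back than shut.
Start: joints at [-1.239, 0.314, -0.047, 1.21, 0, 1.571], TCP at [0.195, -0.567, 0.405] pointing down, gripper open.
Joint ranges: [-2.67, 2.67], [-0.69, 1.73], [-1.03, 1.25], [-2.08, 2.16], [-1.42, 1.45], [-3.14, 3.14]. Speed limits (rad/s): [2.39, 2.39, 3.01, 3.14, 3.14, 3.14].

## Interface

Orientations are given as [roll, pitch, yaw] about the fixed x, y, z axes, in that order (R = Rz(yaw) Ry(pitch) Rx(roll)).
In Python, from station import status, eyes, sign_off gives the robot as it stands.
- The arm moves only by the shell command python3 -m pendant 'ROWS' [FORCE]. ROWS is JSON, a list of rows, each a list of 7 numbers: the opening, from 0 (shut) to 1 (fully open), then the shift along the tool's x, y, z in m, then the turn, a rotation vector about the tool's x, y, z in degrees. In form: [[grip, dx, dy, dz, ax, ay, az], ...]. A call has 1 to 12 rows; each row shifts and turns the commanded pose from where the row before left it, along the tool's axes as they then stand; what a row does not reach is not made up. A row lasts 1/12 s, in which the tool goes at most 41.7 mm and 7.16 degrees, less where a joint would pass 70% of its speed; a pose out of reach is approached as far as the arm can. A call with a gripper value outside its range is refused whole. The fingers move at their own pace and stop on an object; FORCE is the grip in N (left out, the last holds). Time passes only in rows, so rows that do not move let the fingers close. It gives the time, the measured TCP pose, the force and the opening at its end, in the units of the state.
- status.get_obs(): the state, without advancing time (a new reading comes with each control period).
- eyes.grab_frame(name): name is "scene" or "side" or "wrist"; returns the picture (400x640x3 uint8, red, green, blue); there is no depth.
- eyes.camera_params(name): a dict with "fx", "fy", "cx", "cy" (pixels), "extrinsics" (4x4, takes a point from camera to world coordinates); the wrist camera has in their place "hand_eye" (4x4, takes a point from camera to tool coordinates, whose origin is the TCP and whose axes are the flange's). Camera axes: x right, y up, looking along -z (the intrinsics and any distortion apply to the point x, -y, -z); pixel columns grow to the right and rows downward; lengths in m; the calibration is good to about 2 mm. A picture is of the moment at which its call begins: read the wrist's pose just before it. camera_params takes no time and is no camera call.
- sign_off(): hands the job in, once; it reports no verdict.
The state is a dict: "time": time; "joint_pos": joint angles; "dq": joint speeds; "joint_efforts": joint torques, N m; "eef_pos": TCP position; "ee_rot": TCP orientation; "ft_force": force on the tool from outside, world axes, zero at the start; "wrist_torque": the same for the moment, N m; "width": finger opening in m.
Only numpy, scipy, OpenCV 4.12 (cv2) and the standard library are available. Lean on these libraries where they do the work, as an engineer would, in place of code of your own. Each camera call takes 0.05 s, during which the arm holds its last target.

## Working session

There is one attempt and no reset: what is moved stays moved. The work goes in short steps, Python scripts to look and compute and a shell command to move; the robot and the scene stay as the last step left them, time stands still between calls to the robot, and variables do not carry over. Pictures are saved under pics/ and viewed, and the job is handed in when it is done.

```bash
ls; mkdir -p pics
python3 - <<'E'
from station import status, eyes
import cv2, numpy as np
print(status.get_obs())
np.set_printoptions(precision=4,suppress=True)
for n in ["scene","side","wrist"]:
    p=eyes.camera_params(n); print(n,p)
    cv2.imwrite(f"pics/{n}0.png",eyes.grab_frame(n)[:,:,::-1])
E
```

```text
pics
{'time': 0.0, 'joint_pos': array([-1.23898579e+00,  3.14237327e-01, -4.80907865e-02,  1.21019143e+00,
       -9.04667197e-06,  1.57077218e+00]), 'dq': array([ 0.00086579,  0.00023329, -0.00055634,  0.00122572, -0.00135354,
        0.00041073]), 'joint_efforts': array([ 6.42145351e-04, -5.39595473e+01,  3.39744544e+01,  1.93825364e-02,
        2.88050296e-05,  7.41037269e-06]), 'eef_pos': array([ 0.19535941, -0.56700461,  0.4038224 ]), 'ee_rot': array([-3.13986944e+00,  9.00505512e-06,  3.31834691e-01]), 'ft_force': array([-0.34004642,  1.0658008 ,  0.70303369]), 'wrist_torque': array([ 0.0059331 , -0.00262283,  0.0213386 ]), 'width': 0.08525644269817978}
scene {'fx': 386.15509863502683, 'fy': 386.15509863502683, 'cx': 312.019701525251, 'cy': 197.22057753435266, 'extrinsics': array([[-0.1872, -0.7711,  0.6086,  1.1784],
       [ 0.9822, -0.1561,  0.1044,  0.1102],
       [ 0.0144,  0.6173,  0.7866,  0.9275],
       [ 0.    ,  0.    ,  0.    ,  1.    ]])}
side {'fx': 460.22986900519743, 'fy': 460.22986900519743, 'cx': 313.14846781565956, 'cy': 199.47489035240287, 'extrinsics': array([[-0.8868,  0.3393, -0.3139,  0.1977],
       [-0.4618, -0.6209,  0.6334,  0.7457],
       [ 0.02  ,  0.7066,  0.7073,  0.9464],
       [ 0.    ,  0.    ,  0.    ,  1.    ]])}
wrist {'fx': 345.5260386001276, 'fy': 345.5260386001276, 'cx': 323.33084132984345, 'cy': 203.67388327036795, 'hand_eye': array([[-0.0005,  0.9506,  0.3103,  0.0797],
       [ 1.    , -0.0001,  0.002 ,  0.0007],
       [ 0.0019,  0.3103, -0.9506,  0.0299],
       [ 0.    ,  0.    ,  0.    ,  1.    ]])}
```

View pics/scene0.png

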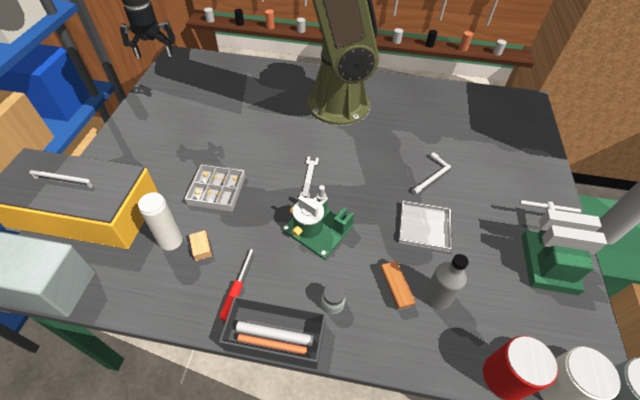

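View pics/side0.png

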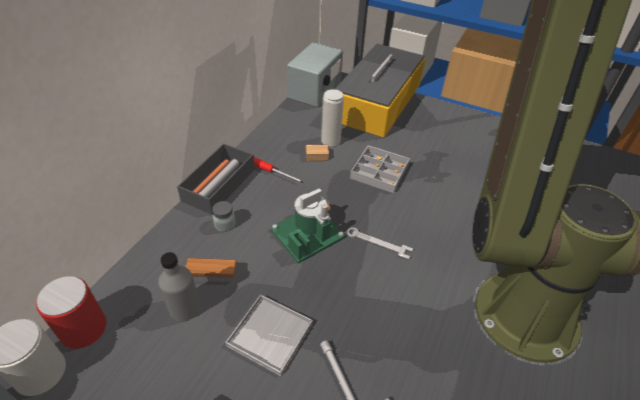

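View pics/wrist0.png

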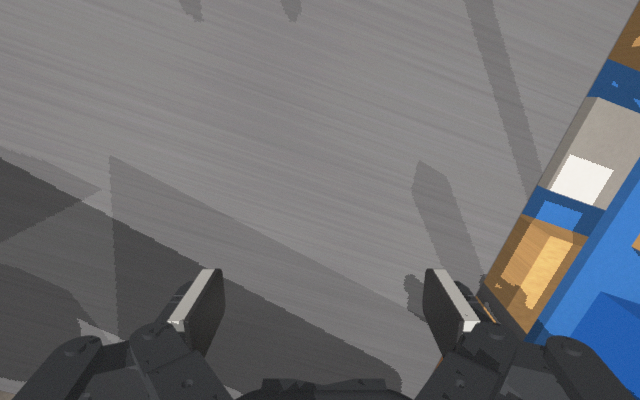

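Scene: housing around (318,222), empty tray at (425,226), divided tray at (215,187). Side: housing at (309,228), empty tray at (270,333). I'll zoom in on the housing in both views.

```bash
cat > h.py <<'E'
import cv2, numpy as np
from scipy.spatial.transform import Rotation as Rt
from station import status, eyes
np.set_printoptions(precision=4,suppress=True)
def cam(n,obs=None):
    p=eyes.camera_params(n)
    if n=="wrist":
        T=np.eye(4);T[:3,:3]=Rt.from_euler('xyz',obs['ee_rot']).as_matrix();T[:3,3]=obs['eef_pos']
        E=T@np.array(p['hand_eye'])
    else: E=np.array(p['extrinsics'])
    return p,E
def ray(c,uv):
    p,E=c
    d=np.array([(uv[0]-p['cx'])/p['fx'],-(uv[1]-p['cy'])/p['fy'],-1.])
    return E[:3,3],E[:3,:3]@d
def proj(c,P):
    p,E=c; q=(np.asarray(P,float)-E[:3,3])@E[:3,:3]
    return np.stack([p['cx']+p['fx']*q[...,0]/-q[...,2],p['cy']+p['fy']*q[...,1]/q[...,2]],-1)
def atz(c,uv,z):
    o,d=ray(c,uv); return o+d*(z-o[2])/d[2]
def tri(l):
    A=np.zeros((3,3));b=np.zeros(3)
    for c,uv in l:
        o,d=ray(c,uv);d=d/np.linalg.norm(d);M=np.eye(3)-np.outer(d,d);A+=M;b+=M@o
    x=np.linalg.solve(A,b); return x,[proj(c,x)-uv for c,uv in l]
def crop(img,x0,y0,w,h,s,fn):
    c=img[y0:y0+h,x0:x0+w]; cv2.imwrite(fn,cv2.resize(c,None,fx=s,fy=s,interpolation=cv2.INTER_CUBIC))
E
python3 - <<'E'
from h import *
for n,b in [("scene",(270,140,100,125)),("side",(260,180,100,90))]:
    crop(cv2.imread(f"pics/{n}0.png"),*b[:2],b[2],b[3],6 if n=="side" else 4.8,f"pics/{n}0c.png")
print(cam("scene")[0].keys())
E
```

```text
dict_keys(['fx', 'fy', 'cx', 'cy', 'extrinsics'])
```

View pics/scene0c.png

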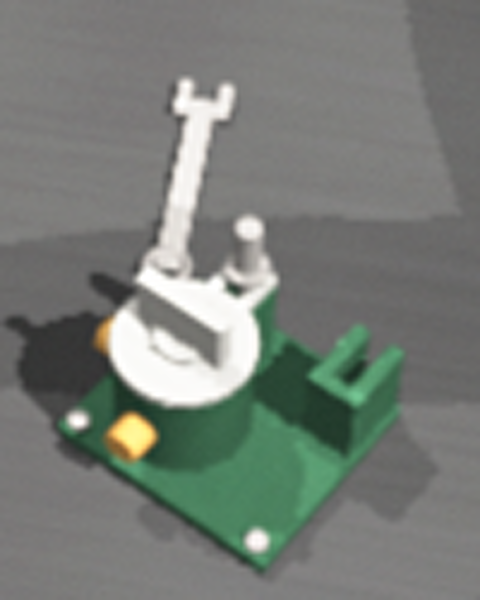

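View pics/side0c.png

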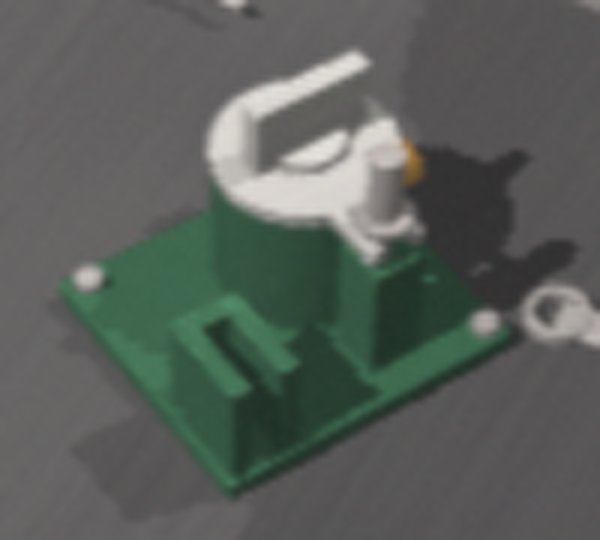

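```bash
cat > fit0.py <<'E'
from h import *
from scipy.optimize import least_squares
S=cam("scene");D=cam("side")
s=lambda u,v:np.array([270+(u+.5)/4.8-.5,140+(v+.5)/4.8-.5]); d=lambda u,v:np.array([260+(u+.5)/6-.5,180+(v+.5)/6-.5])
obs=[(S,s(265,568),(52,98,6)),(S,s(62,426),(52,-54,8)),(S,s(400,408),(-87,98,8)),(S,s(310,373),(-36,61,66)),(S,s(350,400),(-36,95,66)),(S,s(403,350),(-85,95,66)),(S,s(361,328),(-85,61,66)),
(S,s(250,222),(-58,0,132)),(S,s(185,342),(0,0,88)),
(D,d(235,492),(-87,98,4)),(D,d(62,290),(52,98,8)),(D,d(518,332),(-87,-54,8)),(D,d(237,395),(-85,95,66)),(D,d(172,325),(-36,95,66)),(D,d(235,297),(-36,61,66)),(D,d(298,365),(-85,61,66)),(D,d(390,155),(-58,0,132))]
def T(p,P):
    c,si=np.cos(p[3]),np.sin(p[3]);P=np.array(P)/1000
    return np.array([p[0]+c*P[0]-si*P[1],p[1]+si*P[0]+c*P[1],p[2]+P[2]])
f=lambda p:np.concatenate([proj(c,T(p,P))-uv for c,uv,P in obs])
best=min((least_squares(f,[.55,.1,0,y],loss='soft_l1') for y in (-2,-1,0,1,2,3)),key=lambda r:r.cost)
print(best.x,best.cost);print(f(best.x).reshape(-1,2))
print("pin",tri([(S,s(250,222)),(D,d(390,155))]))
for k,a,b in [("notch-36,95",s(350,400),d(172,325)),("notch-36,61",s(310,373),d(235,297)),("n-85,95",s(403,350),d(237,395))]: print(k,tri([(S,a),(D,b)]))
for n,P in dict(bore=(-58,0,74),notch=(-58.,78,66),wingtop=(0,0,126)).items(): print(n,T(best.x,P))
E
python3 fit0.py
python3 - <<'E'
from h import *
crop(cv2.imread("pics/scene0.png"),385,190,80,70,8,"pics/tray_s.png")
crop(cv2.imread("pics/side0.png"),215,285,110,95,7,"pics/tray_d.png")
E
```

```text
[ 0.5755 -0.0035  0.003  -0.4719] 6.744439881302888
[[-0.3677  0.3603]
 [-1.0569  0.1928]
 [ 0.5124 -0.3178]
 [-0.4346  0.165 ]
 [ 1.4959  0.9848]
 [ 0.6603 -0.1907]
 [-0.7414 -1.7709]
 [-0.1786  0.464 ]
 [-0.176  -1.0543]
 [-0.3058  1.1837]
 [-0.3908 -0.1506]
 [-0.3186  0.9184]
 [-0.1485  0.7978]
 [-0.3127 -0.0917]
 [ 0.4117 -1.1895]
 [ 1.0449 -0.2652]
 [ 0.0396 -0.2652]]
pin (array([0.5231, 0.0236, 0.1355]), [array([0.1362, 0.1654]), array([ 0.1793, -0.1477])])
notch-36,95 (array([0.5854, 0.0948, 0.0683]), [array([0.5255, 0.5675]), array([ 0.6746, -0.4793])])
notch-36,61 (array([0.5703, 0.0691, 0.0677]), [array([0.2669, 0.297 ]), array([ 0.3449, -0.2536])])
n-85,95 (array([0.5439, 0.1179, 0.0691]), [array([-0.0723, -0.0782]), array([-0.0971,  0.0692])])
bore [0.5238 0.0229 0.077 ]
notch [0.5593 0.0924 0.069 ]
wingtop [ 0.5755 -0.0035  0.129 ]
```

View pics/tray_s.png

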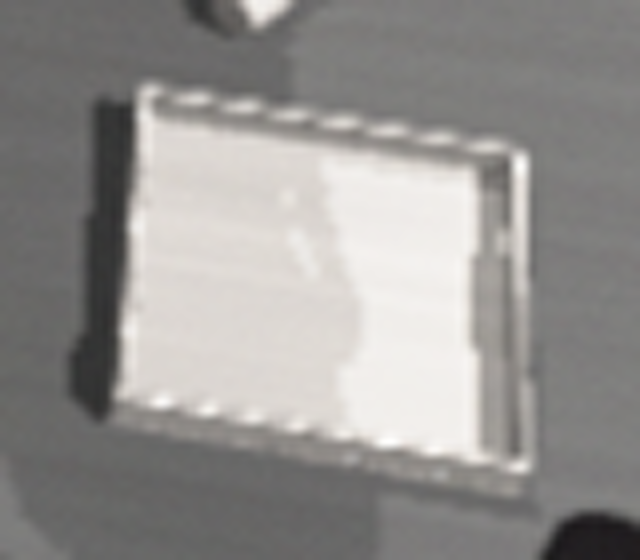

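View pics/tray_d.png

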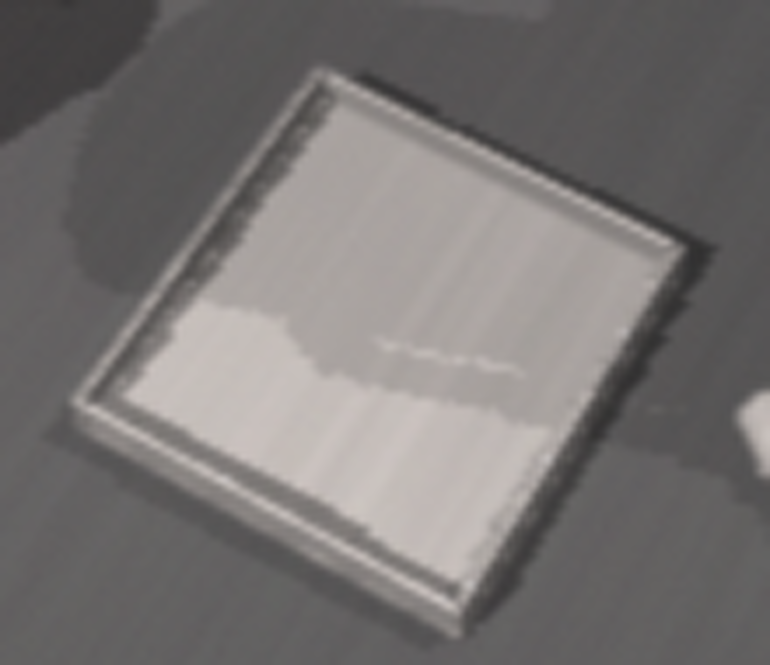

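```bash
python3 - <<'E'
from h import *
S=cam("scene");D=cam("side")
s=lambda u,v:np.array([385+u/8,190+v/8]); d=lambda u,v:np.array([215+u/7,285+v/7])
# corners on rim: near-robot-left(scene TL), TR, BR, BL ; side: TL scene= right (690,245), TR scene = bottom? 
prs=[(s(142,92),d(685,248)),(s(520,150),d(462,612)),(s(527,465),d(78,405)),(s(122,405),d(322,75))]
ps=[]
for a,b in prs:
    x,e=tri([(S,a),(D,b)]); ps.append(x); print(x,np.abs(e).max())
ps=np.array(ps);print(ps.mean(0), np.linalg.norm(ps-np.roll(ps,1,0),axis=1), np.degrees(np.arctan2(*(ps[1]-ps[0])[[1,0]])))
E
M='[1,0.0297,-0.0248,0,0,0,0]'
python3 -m pendant '[[1,0.0297,-0.0248,0,0,0,0],[1,0.0297,-0.0248,0,0,0,0],[1,0.0297,-0.0248,0,0,0,0],[1,0.0297,-0.0248,0,0,0,0],[1,0.0297,-0.0248,0,0,0,0],[1,0.0297,-0.0248,0,0,0,0],[1,0.0297,-0.0248,0,0,0,0],[1,0.0297,-0.0248,0,0,0,0],[1,0.0297,-0.0248,0,0,0,0],[1,0.0297,-0.0248,0,0,0,0],[1,0.0297,-0.0248,0,0,0,0],[1,0.0297,-0.0248,0,0,0,0]]' 40
```

```text
[0.4333 0.257  0.015 ] 0.5752760576859259
[0.435  0.3955 0.0169] 0.37053646387334993
[0.5726 0.3941 0.0176] 0.09581415445120456
[0.5721 0.2563 0.0137] 0.6306651607762888
[0.5033 0.3257 0.0158] [0.1387 0.1386 0.1376 0.1379] 89.3018828649229
time: 1.15
eef_pos: [0.4359, -0.168, 0.4047]
ee_rot: [3.141, -0.0, 0.332]
ft_force: [1.1, -0.6, -0.7]
width: 0.0854
```

Tray: rim at 16 mm (18 expected), sides of 138 mm (140 expected), centre (0.503, 0.326), square to the world axes. Next I go on over the housing.

```bash
python3 -m pendant '[[1,0.0297,-0.0248,0,0,0,0],[1,0.0297,-0.0248,0,0,0,0],[1,0.0297,-0.0248,0,0,0,0],[1,0.0297,-0.0248,0,0,0,0],[1,0.0297,-0.0248,0,0,0,0],[1,0.012,-0.010,0,0,0,0],[1,0,0,0,0,0,5.76],[1,0,0,0,0,0,5.76],[1,0,0,0,0,0,5.76],[1,0,0,0,0,0,5.76],[1,0,0,0,0,0,5.76],[1,0,0,0,0,0,5.76]]' 40
python3 -m pendant '[[1,0,0,0,0,0,5.76],[1,0,0,0,0,0,5.76],[1,0,0,0,0,0,0],[1,0,0,0,0,0,0]]'
python3 - <<'E'
from h import *
import pickle
o=status.get_obs(); im=eyes.grab_frame("wrist"); cv2.imwrite("pics/w1.png",im[:,:,::-1]); pickle.dump(o,open("w1.pkl","wb"));print(o['eef_pos'],o['ee_rot'],o['joint_pos'])
E
```

```text
time: 2.15
eef_pos: [0.5354, -0.0762, 0.4041]
ee_rot: [-3.076, 0.008, -0.159]
ft_force: [0.8, -0.3, -0.4]
width: 0.0854
time: 2.48
eef_pos: [0.5213, -0.1347, 0.4034]
ee_rot: [-3.033, 0.024, -0.283]
ft_force: [0.2, -0.3, -0.5]
width: 0.0853
[ 0.5213 -0.1347  0.4034] [-3.0334  0.0241 -0.2832] [-0.2844  0.2114 -0.186   1.1977  0.1082  3.1404]
```

View pics/w1.png

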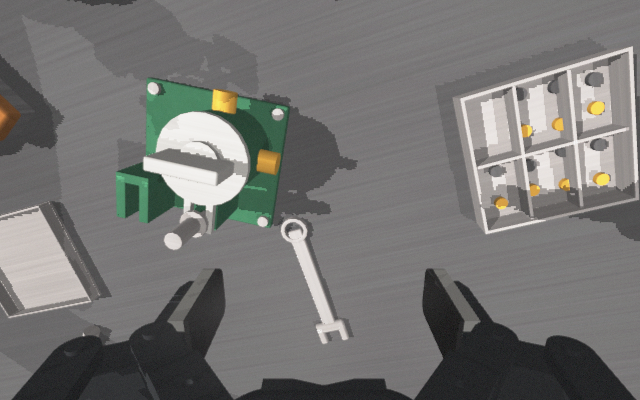

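The last joint ran into its range: yaw = j1 − j6 + π, so I need the half-turn equivalent, yaw 2.67. This picture is still a usable view: pin top at (174,241), wing at (187,165). I'll work out the correction.

```bash
cat >> h.py <<'E'
def plan(tgt,yaw,n,obs=None):
    """print per-row tool-frame step: rotation first-agnostic; total rotvec deg and translation in current tool axes"""
    o=obs or status.get_obs(); R=Rt.from_euler('xyz',o['ee_rot']); Q=Rt.from_euler('xyz',[np.pi,0,yaw])
    rv=np.degrees((R.inv()*Q).as_rotvec())
    t=np.array(tgt)-o['eef_pos']
    print("rotvec",rv,"per row",rv/n,"| shift in current axes",R.inv().apply(t),"| shift in target axes",Q.inv().apply(t),"j",o['joint_pos'])
E
python3 -c "
from h import *
plan([.545,.04,.40],0.3,5)
plan([.545,.04,.40],2.67,25)"
```

```text
rotvec [ -6.4387  -0.4776 -33.3451] per row [-1.2877 -0.0955 -6.669 ] | shift in current axes [-0.0256 -0.1718  0.0229] | shift in target axes [ 0.0736 -0.159   0.0035] j [-0.2824  0.2112 -0.1859  1.1977  0.1085  3.1404]
rotvec [  -2.8942   -8.9806 -168.9242] per row [-0.1158 -0.3592 -6.757 ] | shift in current axes [-0.0256 -0.1718  0.0229] | shift in target axes [0.058  0.1653 0.0035] j [-0.2824  0.2112 -0.1859  1.1977  0.1085  3.1404]
```

```bash
python3 -m pendant '[[1,0,0,0,-1.29,-0.1,-6.67],[1,0,0,0,-1.29,-0.1,-6.67],[1,0,0,0,-1.29,-0.1,-6.67],[1,0,0,0,-1.29,-0.1,-6.67],[1,0,0,0,-1.29,-0.1,-6.67],[1,0.0184,-0.0397,0,0,0,0],[1,0.0184,-0.0397,0,0,0,0],[1,0.0184,-0.0397,0.001,0,0,0],[1,0.0184,-0.0397,0.002,0,0,0],[1,0,0,0,0,0,-7],[1,0,0,0,0,0,-7],[1,0,0,0,0,0,-7]]'
python3 -m pendant '[[1,0,0,0,0,0,-7],[1,0,0,0,0,0,-7],[1,0,0,0,0,0,-7],[1,0,0,0,0,0,-7],[1,0,0,0,0,0,-7],[1,0,0,0,0,0,-7],[1,0,0,0,0,0,-7],[1,0,0,0,0,0,-7],[1,0,0,0,0,0,-7],[1,0,0,0,0,0,-7],[1,0,0,0,0,0,-7],[1,0,0,0,0,0,-7]]'
python3 -m pendant '[[1,0,0,0,0,0,-7],[1,0,0,0,0,0,-7],[1,0,0,0,0,0,-7],[1,0,0,0,0,0,-7],[1,0,0,0,0,0,0],[1,0,0,0,0,0,0]]'
python3 - <<'E'
from h import *
import pickle
o=status.get_obs(); im=eyes.grab_frame("wrist"); cv2.imwrite("pics/w2.png",im[:,:,::-1]); pickle.dump(o,open("w2.pkl","wb"));print(o['eef_pos'],o['ee_rot'],o['joint_pos'])
E
```

```text
time: 3.53
eef_pos: [0.5438, 0.0349, 0.4006]
ee_rot: [3.141, 0.001, 0.679]
ft_force: [0.7, -0.9, 0.1]
width: 0.0857
time: 4.53
eef_pos: [0.5438, 0.0336, 0.4008]
ee_rot: [-3.141, 0.0, 2.143]
ft_force: [1.0, 0.2, 0.8]
width: 0.0853
time: 5.03
eef_pos: [0.5438, 0.0332, 0.4008]
ee_rot: [-3.141, 0.0, 2.621]
ft_force: [-0.0, 0.7, 0.6]
width: 0.0855
[0.5438 0.0332 0.4008] [-3.1412  0.0002  2.6211] [ 0.0611  0.2115 -0.1896  1.1698 -0.0004  0.5815]
```

View pics/w2.png

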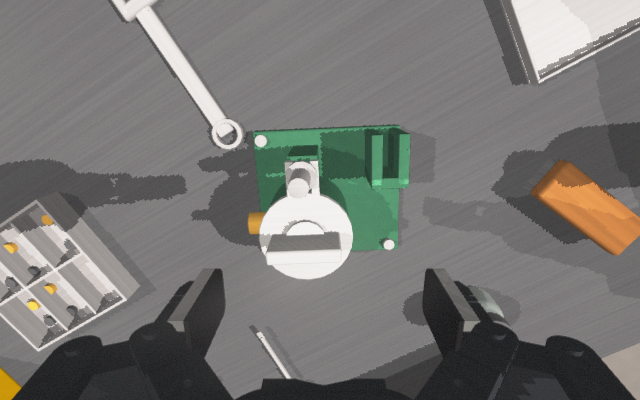

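The wrist view shows the whole housing from above: pin top at (299,186), wing top around (303,257), notch at (390,160). Zooming w1 and w2 for a joint fit.

Run:
```python
from h import *
crop(cv2.imread("pics/w1.png"),100,65,200,190,4,"pics/w1c.png" ) if 0 else crop(cv2.imread("pics/w1.png"),105,70,190,148+37,3.2,"pics/w1c.png")
crop(cv2.imread("pics/w2.png"),240,115,180,170,3.5,"pics/w2c.png")
```

```text
(no output)
```

View pics/w1c.png

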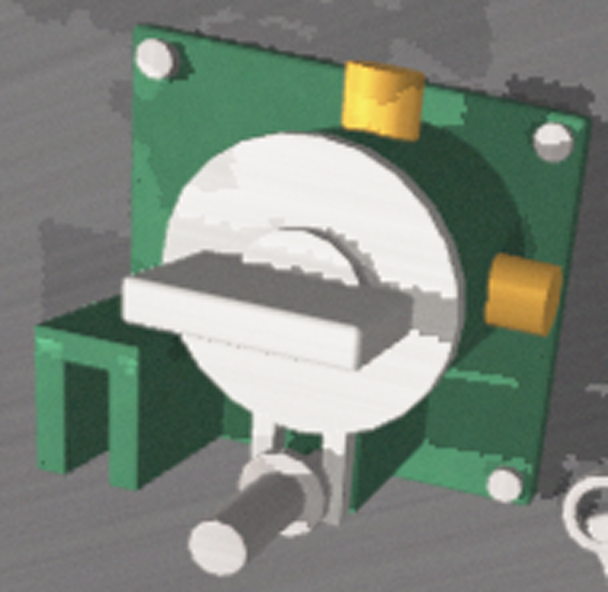

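View pics/w2c.png

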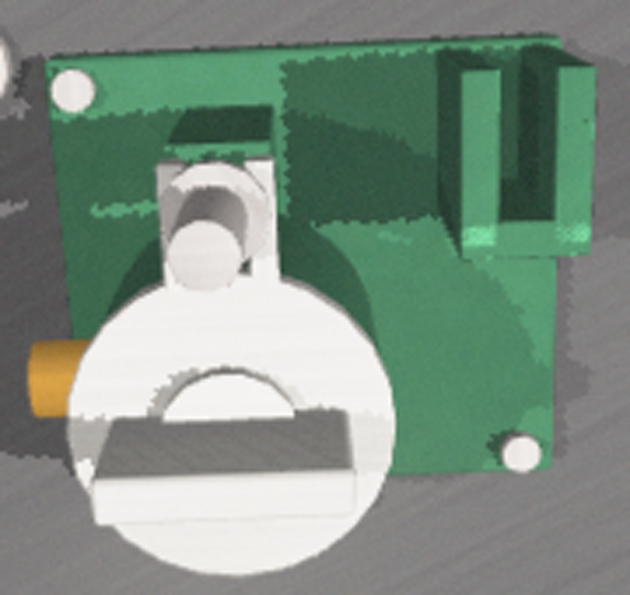

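```bash
cat > fit1.py <<'E'
from h import *
import pickle
from scipy.optimize import least_squares
S=cam("scene");D=cam("side");W1=cam("wrist",pickle.load(open("w1.pkl","rb")));W2=cam("wrist",pickle.load(open("w2.pkl","rb")))
mk=lambda x,y,k:(lambda u,v:np.array([x+(u+.5)/k-.5,y+(v+.5)/k-.5]))
s=mk(270,140,4.8);d=mk(260,180,6);a=mk(105,70,3.2);b=mk(240,115,3.5)
W=[(W1,a(37,325),(-36,95,66)),(W1,a(138,347),(-36,61,66)),(W1,a(138,488),(-85,61,66)),(W1,a(40,470),(-85,95,66)),(W1,a(136,26),(52,98,10)),(W1,a(588,120),(52,-54,12)),(W1,a(532,502),(-87,-54,6)),
(W2,b(463,68),(-85,61,66)),(W2,b(593,66),(-85,95,66)),(W2,b(463,255),(-36,61,66)),(W2,b(590,250),(-36,95,66)),(W2,b(50,60),(-87,-54,12)),(W2,b(550,470),(52,98,10)),(W2,b(204,254),(-58,0,132)),(W1,a(217,549),(-58,0,132)),(W1,a(241,324),(0,0,126)),(W2,b(226,498),(0,0,126))]
F=[(S,s(265,568),(52,98,6)),(S,s(62,426),(52,-54,8)),(S,s(400,408),(-87,98,8)),(S,s(403,350),(-85,95,66)),
(S,s(250,222),(-58,0,132)),
(D,d(235,492),(-87,98,4)),(D,d(62,290),(52,98,8)),(D,d(518,332),(-87,-54,8)),(D,d(237,395),(-85,95,66)),(D,d(172,325),(-36,95,66)),(D,d(390,155),(-58,0,132))]
def T(p,P):
    c,si=np.cos(p[3]),np.sin(p[3]);P=np.array(P)/1000
    return np.array([p[0]+c*P[0]-si*P[1],p[1]+si*P[0]+c*P[1],p[2]+P[2]])
for nm,obs in [("wrist",W),("fixed",F),("all",W+F),("w1",[o for o in W if o[0] is W1]),("w2",[o for o in W if o[0] is W2])]:
    f=lambda p:np.concatenate([proj(c,T(p,P))-uv for c,uv,P in obs])
    r=least_squares(f,[.575,0,0,-.47],loss='soft_l1'); print(nm,r.x,r.cost)
    if nm=="wrist": print(f(r.x).reshape(-1,2).round(1).tolist())
    for n,P in dict(bore=(-58,0,74),notch=(-64.,78,66)).items(): print("  ",n,T(r.x,P))
for n,l in dict(pinW=[(W1,a(217,549)),(W2,b(204,254))],pinall=[(W1,a(217,549)),(W2,b(204,254)),(S,s(250,222)),(D,d(390,155))],wing=[(W1,a(241,324)),(W2,b(226,498))],
  wingL=[(W1,a(123,280)),(W2,b(355,515))],n95=[(W1,a(40,470)),(W2,b(593,66))]).items():
    x,e=tri(l);print(n,x,np.abs(e).max())
E
python3 fit1.py
```

```text
wrist [ 0.5743 -0.0025 -0.0008 -0.4773] 7.41301437810486
[[-1.0, -0.5], [0.7, -0.1], [0.0, 1.0], [-1.0, -0.5], [-0.3, -0.8], [-0.5, -0.4], [-0.0, -0.3], [-0.9, 0.1], [0.9, -1.0], [-0.9, 0.8], [-0.0, 0.6], [-2.3, -0.8], [0.1, -1.3], [0.3, -0.3], [0.4, -0.6], [-0.3, 0.1], [-0.6, -0.9]]
   bore [0.5228 0.0242 0.0732]
   notch [0.5533 0.0962 0.0652]
fixed [ 0.5754 -0.0038  0.0036 -0.4694] 2.2356802271458784
   bore [0.5237 0.0224 0.0776]
   notch [0.5536 0.0947 0.0696]
all [ 0.5743 -0.0028  0.0001 -0.4771] 14.662001070111918
   bore [0.5228 0.0238 0.0741]
   notch [0.5533 0.0959 0.0661]
w1 [ 0.574  -0.0022 -0.0014 -0.4778] 2.000194601122793
   bore [0.5224 0.0245 0.0726]
   notch [0.553  0.0965 0.0646]
w2 [ 0.5751 -0.0024 -0.0017 -0.4759] 4.195845718330371
   bore [0.5235 0.0242 0.0723]
   notch [0.5539 0.0963 0.0643]
pinW [0.5227 0.0241 0.1321] 0.03130948760974661
pinall [0.5228 0.0235 0.1344] 1.3693483854048338
wing [ 0.5747 -0.0025  0.1254] 0.4963609594225318
wingL [0.5924 0.0209 0.1267] 0.4251361870499579
n95 [0.5423 0.1195 0.0663] 0.4086384906768217
```

Views agree within ~1 mm: pin top (0.523, 0.024, 0.132), bore z 0.073, notch (0.553, 0.096, 0.065), wing top (0.575, −0.0025, 0.125). All heights match the text. On to the pin.

```bash
python3 -c "
from h import *
plan([.5227,.0241,.34],2.664,1)"
```

```text
rotvec [-0.0199  0.0155 -2.4714] per row [-0.0199  0.0155 -2.4714] | shift in current axes [ 0.014  -0.0183  0.0608] | shift in target axes [ 0.0147 -0.0177  0.0608] j [ 0.0608  0.2115 -0.1895  1.1697 -0.0004  0.5815]
```

```bash
python3 -m pendant '[[0.6,0,0,0,0,0,-2.5],[0.6,0.0147,-0.0177,0.02,0,0,0],[0.6,0,0,0.0408,0,0,0],[0.6,0,0,0,0,0,0],[0.6,0,0,0,0,0,0]]'
python3 - <<'E'
from h import *
import pickle
o=status.get_obs(); im=eyes.grab_frame("wrist"); cv2.imwrite("pics/w3.png",im[:,:,::-1]);print(o['eef_pos'],o['ee_rot'])
c=cam("wrist",o); print(proj(c,[.5227,.0241,.132]), proj(c,[.5533,.0962,.066]))
plan([.5227,.0241,.275],2.664,1)
E
```

```text
time: 5.5
eef_pos: [0.5217, 0.0233, 0.3388]
ee_rot: [-3.139, -0.004, 2.665]
ft_force: [0.2, -0.6, -0.2]
width: 0.0516
[0.5217 0.0233 0.3388] [-3.1391 -0.0036  2.6649]
[326.7809 242.5654] [432.2    198.1005]
rotvec [-0.0394 -0.0212  0.0789] per row [-0.0394 -0.0212  0.0789] | shift in current axes [0.0006 0.0006 0.0656] | shift in target axes [0.0006 0.0005 0.0656] j [ 0.0448  0.2069 -0.3363  1.0282 -0.0004  0.521 ]
```

View pics/w3.png

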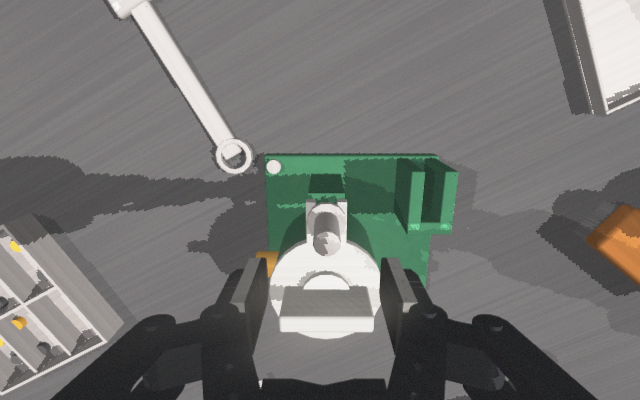

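The pin top is seen at (327,243) and was predicted at (326.8,242.6). The notch centre also agrees, at (432,198). Descend and grip.

```bash
python3 -m pendant '[[0.6,0.0003,0.0003,0.025,0,0,0],[0.6,0.0003,0.0003,0.025,0,0,0],[0.6,0,0,0.0156,0,0,0],[0.6,0,0,0,0,0,0],[0.6,0,0,0,0,0,0],[0,0,0,0,0,0,0],[0,0,0,0,0,0,0],[0,0,0,0,0,0,0],[0,0,0,0,0,0,0],[0,0,0,0,0,0,0],[0,0,0,0,0,0,0]]' 40
python3 -c "
from h import *
plan([.5227,.0241,.275],2.664,1)"
```

```text
time: 6.47
eef_pos: [0.5235, 0.0239, 0.2762]
ee_rot: [3.14, 0.003, 2.666]
ft_force: [-0.2, 0.4, 7.0]
width: 0.0149
rotvec [0.0655 0.179  0.1185] per row [0.0655 0.179  0.1185] | shift in current axes [ 0.0008 -0.0002  0.0012] | shift in target axes [ 0.0008 -0.0002  0.0012] j [ 0.0458  0.2603 -0.4268  0.8804 -0.0006  0.5213]
```

Gripped, 15 mm wide (the grip is 16 mm). Drawing it straight up 60 mm.

```bash
python3 -m pendant '[[0,0,0,-0.005,0,0,0],[0,0,0,-0.008,0,0,0],[0,0,0,-0.01,0,0,0],[0,0,0,-0.01,0,0,0],[0,0,0,-0.01,0,0,0],[0,0,0,-0.01,0,0,0],[0,0,0,-0.009,0,0,0],[0,0,0,0,0,0,0],[0,0,0,0,0,0,0]]'
python3 - <<'E'
from h import *
o=status.get_obs(); im=eyes.grab_frame("side");cv2.imwrite("pics/d4f.png",im[:,:,::-1]);crop(im[:,:,::-1],240,120,150,140,4,"pics/d4.png")
plan([.5533,.0962,.275+.062],2.664,1)
print(proj(cam("side"),[[.5227,.0241,.104],[.5227,.0241,.192]]))
E
```

```text
time: 7.22
eef_pos: [0.5228, 0.0239, 0.3371]
ee_rot: [3.141, 0.001, 2.666]
ft_force: [-0.7, -0.5, -0.6]
width: 0.015
rotvec [-0.0195  0.0221  0.1198] per row [-0.0195  0.0221  0.1198] | shift in current axes [ 0.0057  0.0784 -0.0006] | shift in target axes [ 0.0059  0.0784 -0.0005] j [ 0.0458  0.2087 -0.3441  1.0178 -0.0005  0.5213]
[[324.3507 214.2122]
 [325.7305 188.8592]]
```

View pics/d4.png

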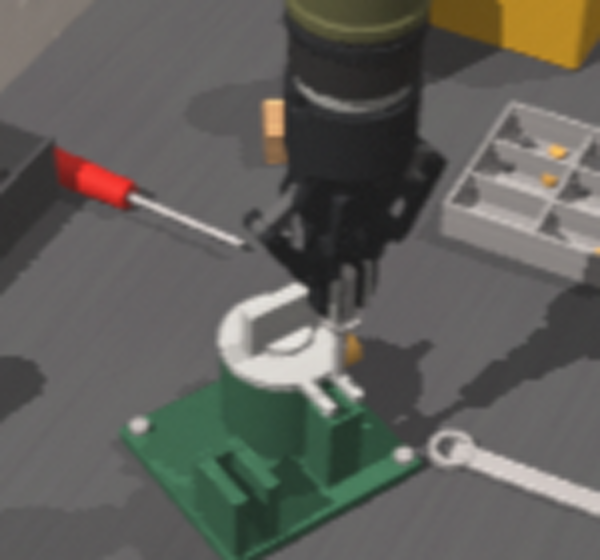

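The pin is out, tip near (325,214) as predicted, clear of the prongs. Moving over the notch.

```bash
python3 -m pendant '[[0,0.002,0.02,0,0,0,0],[0,0.002,0.029,0,0,0,0],[0,0.0015,0.02,0,0,0,0],[0,0.0002,0.0094,0,0,0,0],[0,0,0,0.015,0,0,0],[0,0,0,0.01,0,0,0],[0,0,0,0,0,0,0],[0,0,0,0,0,0,0]]'
python3 - <<'E'
from h import *
o=status.get_obs(); im=eyes.grab_frame("side");crop(im[:,:,::-1],240,150,130,130,4.5,"pics/d5.png")
im=eyes.grab_frame("scene");crop(im[:,:,::-1],280,130,100,110,5,"pics/s5.png")
im=eyes.grab_frame("wrist");cv2.imwrite("pics/w5.png",im[:,:,::-1])
plan([.5533,.0962,.25],2.664,1)
t=[.5533,.0962,o['eef_pos'][2]-.232]
q=lambda n,x,y,k:(proj(cam(n),t)-[x,y])*k
print(q("side",240,150,4.5),q("scene",280,130,5))
E
```

```text
time: 7.93
eef_pos: [0.5525, 0.0956, 0.3102]
ee_rot: [-3.139, -0.002, 2.666]
ft_force: [0.4, -0.2, -0.2]
width: 0.0148
rotvec [-0.0129  0.0361  0.0851] per row [-0.0129  0.0361  0.0851] | shift in current axes [0.0004 0.0003 0.0618] | shift in target axes [0.0003 0.0003 0.0618] j [ 0.1715  0.2961 -0.2888  0.9855 -0.0006  0.6476]
[269.3669 385.8251] [327.3936 409.8254]
```

View pics/d5.png

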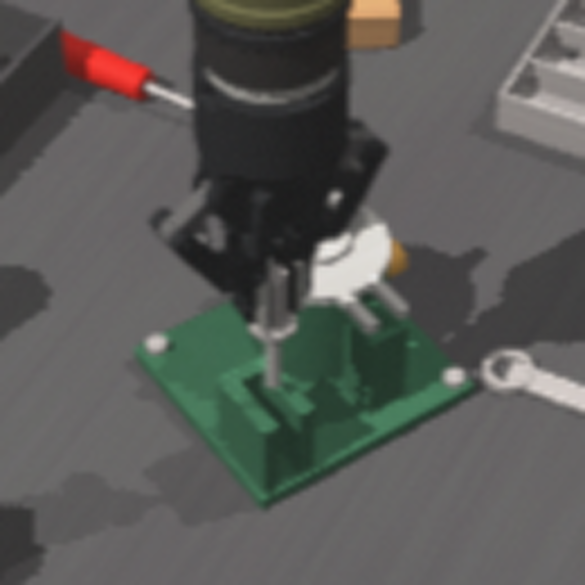

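View pics/s5.png

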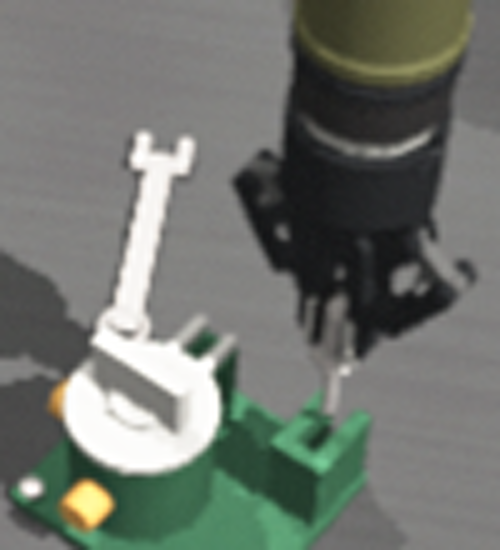

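View pics/w5.png

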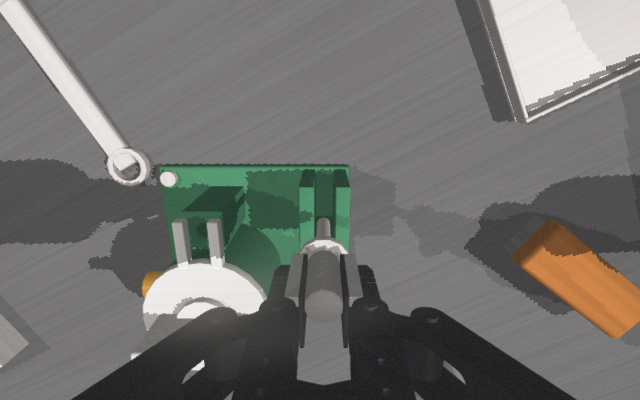

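Pin shaft at (323,225), between the slot walls (314–335). Lowering it.

```bash
python3 -m pendant '[[0,0.0003,0.0003,0.012,0,0,0],[0,0,0,0.015,0,0,0],[0,0,0,0.012,0,0,0],[0,0,0,0.01,0,0,0],[0,0,0,0.006,0,0,0],[0,0,0,0.003,0,0,0],[0,0,0,0.002,0,0,0],[0,0,0,0,0,0,0],[0,0,0,0,0,0,0]]'
```

```text
time: 8.83
eef_pos: [0.5536, 0.0966, 0.2519]
ee_rot: [3.142, 0.001, 2.666]
ft_force: [0.2, 0.4, -1.0]
width: 0.0146
```

```bash
python3 -m pendant '[[0,0,0,0.0015,0,0,0],[0,0,0,0,0,0,0],[0.15,0,0,0,0,0,0],[0.3,0,0,0,0,0,0],[0.45,0,0,0,0,0,0],[0.45,0,0,0,0,0,0],[0.45,0,0,0,0,0,0],[0.45,0,0,0,0,0,0]]'
python3 - <<'E'
from h import *
im=eyes.grab_frame("side");crop(im[:,:,::-1],240,150,130,130,4.5,"pics/d6.png")
im=eyes.grab_frame("wrist");cv2.imwrite("pics/w6.png",im[:,:,::-1])
E
```

```text
time: 9.5
eef_pos: [0.5533, 0.0966, 0.2499]
ee_rot: [-3.141, 0.0, 2.666]
ft_force: [0.3, -0.0, -0.7]
width: 0.0385
```

View pics/d6.png

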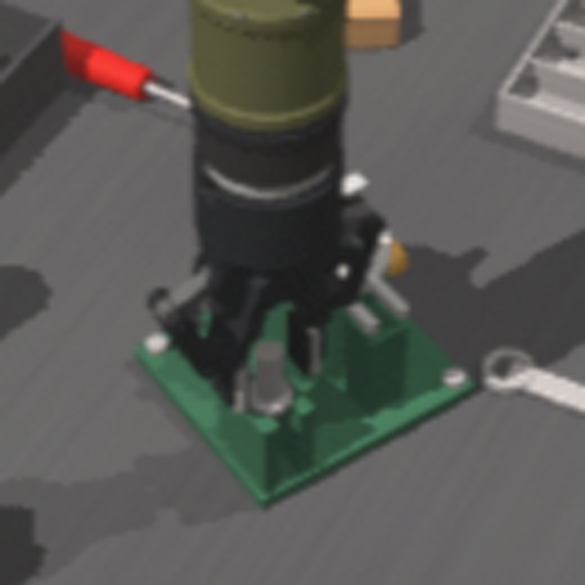

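View pics/w6.png

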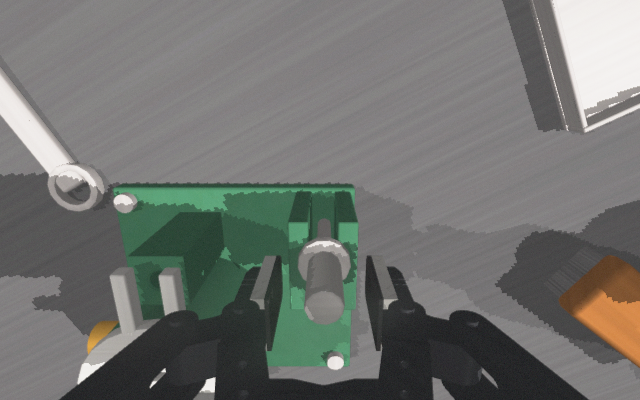

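The pin stands in the notch, collar on both walls, and the fingers are clear. Rising straight up, then on to the wing.

```bash
python3 -m pendant '[[0.45,0,0,-0.02,0,0,0],[0.45,0,0,-0.035,0,0,0],[0.45,0,0,-0.035,0,0,0],[0.5,0,0,0,0,0,6.92],[0.5,0,0,0,0,0,6.92],[0.5,0,0,0,0,0,6.92],[0.5,0,0,0,0,0,6.92],[0.5,0,0,0,0,0,6.92],[0.5,0,0,0,0,0,6.92],[0.5,0,0,0,0,0,6.92],[0.5,0,0,0,0,0,6.92],[0.5,0,0,0,0,0,6.92]]'
python3 -m pendant '[[0.5,0,0,0,0,0,6.92],[0.5,0,0,0,0,0,6.92],[0.5,0,0,0,0,0,6.92],[0.5,0,0,0,0,0,6.92],[0.5,0,0,0,0,0,0],[0.5,0,0,0,0,0,0]]'
python3 - <<'E'
from h import *
plan([.5747,-.0025,.34],1.094,1)
E
```

```text
time: 10.6
eef_pos: [0.5532, 0.0966, 0.3398]
ee_rot: [-3.142, 0.0, 1.573]
ft_force: [-0.1, 0.2, 0.6]
width: 0.0429
time: 11.1
eef_pos: [0.5532, 0.0966, 0.3398]
ee_rot: [3.141, 0.0, 1.099]
ft_force: [0.5, 0.7, -0.2]
width: 0.043
rotvec [0.0123 0.0271 0.3089] per row [0.0123 0.0271 0.3089] | shift in current axes [-0.0785  0.0641 -0.0001] | shift in target axes [-0.0782  0.0645 -0.0002] j [ 0.173   0.276  -0.2485  1.0464 -0.0005  2.2152]
```

```bash
python3 -m pendant '[[0.5,-0.022,0.018,0,0,0,0.3],[0.5,-0.025,0.020,0,0,0,0],[0.5,-0.022,0.018,0,0,0,0],[0.5,-0.0093,0.0083,0,0,0,0],[0.5,0,0,0.01,0,0,0],[0.5,0,0,0,0,0,0],[0.5,0,0,0,0,0,0]]'
python3 - <<'E'
from h import *
plan([.5747,-.0025,.274],1.094,1)
o=status.get_obs();im=eyes.grab_frame("wrist");cv2.imwrite("pics/w7.png",im[:,:,::-1])
c=cam("wrist",o)
H=np.array([.5745,-.0025]);y=-.477;R=np.array([[np.cos(y),-np.sin(y)],[np.sin(y),np.cos(y)]])
for p in [(-.006,-.03),(.006,-.03),(.006,.03),(-.006,.03)]: print(proj(c,[*(H+R@p),.126]))
E
```

```text
time: 11.68
eef_pos: [0.5737, -0.0018, 0.3289]
ee_rot: [-3.14, 0.001, 1.092]
ft_force: [0.5, 0.3, 0.2]
width: 0.0431
rotvec [-0.1101  0.0432 -0.097 ] per row [-0.1101  0.0432 -0.097 ] | shift in current axes [-0.0001  0.0013  0.0549] | shift in target axes [-0.0001  0.0012  0.0549] j [-0.0032  0.3061 -0.2337  1.033   0.0002  2.0461]
[315.0371 291.5208]
[335.9327 291.519 ]
[337.0091 190.9877]
[313.9528 191.0127]
```

View pics/w7.png

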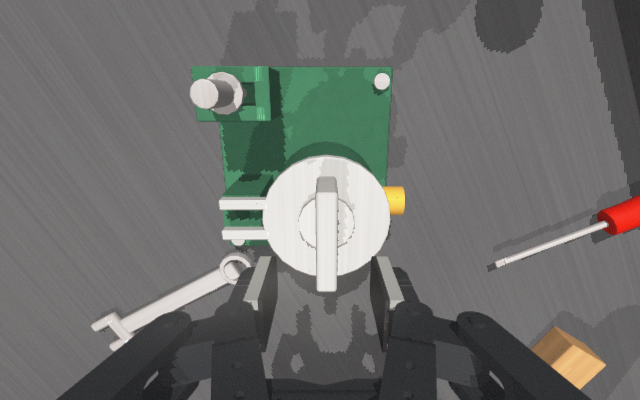

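Wing top at (316–337, 191–291), exactly as predicted. Descend and grip at 80 N.

```bash
python3 -m pendant '[[0.5,0,0.0006,0.022,0,0,0],[0.5,0,0.0006,0.022,0,0,0],[0.5,0,0,0.0109,0,0,0],[0.5,0,0,0,0,0,0],[0,0,0,0,0,0,0],[0,0,0,0,0,0,0],[0,0,0,0,0,0,0],[0,0,0,0,0,0,0],[0,0,0,0,0,0,0],[0,0,0,0,0,0,0]]' 80
python3 - <<'E'
from h import *
o=status.get_obs();print(o['eef_pos'],o['wrist_torque'],o['ft_force'])
E
```

```text
time: 12.57
eef_pos: [0.5758, -0.0028, 0.2766]
ee_rot: [3.14, -0.001, 1.091]
ft_force: [-1.4, 2.6, 6.5]
width: 0.0103
[ 0.5758 -0.0028  0.2766] [0.4226 0.4553 0.0234] [-1.4257  2.6036  6.5108]
```

Gripped (10 mm wide, small forces). Turning anticlockwise (−az in tool axes), in stages.

```bash
python3 -m pendant '[[0,0,0,-0.002,0,0,0],[0,0,0,0,0,0,-3],[0,0,0,0,0,0,-4],[0,0,0,0,0,0,-4],[0,0,0,0,0,0,-4],[0,0,0,0,0,0,-4],[0,0,0,0,0,0,-1],[0,0,0,0,0,0,0]]'
python3 - <<'E'
from h import *
o=status.get_obs();print(o['eef_pos'],o['wrist_torque'],o['ft_force'])
E
```

```text
time: 13.23
eef_pos: [0.5751, -0.0032, 0.2766]
ee_rot: [-3.141, 0.001, 1.439]
ft_force: [0.2, -0.0, -5.4]
width: 0.0106
[ 0.5751 -0.0032  0.2766] [ 0.0782  0.0045 -0.0396] [ 0.2024 -0.0487 -5.4408]
```

Turning freely (−5 N is the lid's weight plus a little). Continuing.

```bash
python3 -m pendant '[[0,0,0,0,0,0,-4],[0,0,0,0,0,0,-5],[0,0,0,0,0,0,-5],[0,0,0,0,0,0,-5],[0,0,0,0,0,0,-5],[0,0,0,0,0,0,-5],[0,0,0,0,0,0,-5],[0,0,0,0,0,0,-4],[0,0,0,0,0,0,0],[0,0,0,0,0,0,0]]'
python3 - <<'E'
from h import *
o=status.get_obs();print(o['eef_pos'],o['wrist_torque'],o['ft_force'],np.degrees(o['ee_rot'][2]-1.094))
E
python3 -m pendant '[[0,0,0,0,0,0,-2],[0,0,0,0,0,0,-2],[0,0,0,0,0,0,-1.5],[0,0,0,0,0,0,0],[0,0,0,0,0,0,0]]'
python3 - <<'E'
from h import *
o=status.get_obs();print(o['eef_pos'],o['wrist_torque'],o['ft_force'],np.degrees(o['ee_rot'][2]-1.094))
crop(eyes.grab_frame("side")[:,:,::-1],240,150,130,130,4.5,"pics/d8.png")
im=eyes.grab_frame("wrist");cv2.imwrite("pics/w8.png",im[:,:,::-1])
E
```

```text
time: 14.07
eef_pos: [0.5752, -0.0031, 0.2768]
ee_rot: [-3.141, 0.0, 2.1]
ft_force: [0.9, 0.9, -5.0]
width: 0.0102
[ 0.5752 -0.0031  0.2768] [ 0.0398 -0.0048 -0.0177] [ 0.9216  0.8508 -4.9834] 57.64044915431419
time: 14.48
eef_pos: [0.5752, -0.0032, 0.2769]
ee_rot: [-3.141, 0.0, 2.197]
ft_force: [-0.3, 0.0, -5.6]
width: 0.01
[ 0.5752 -0.0032  0.2769] [-0.154   0.1732 -0.0369] [-0.2957  0.     -5.6454] 63.169836810162096
```

View pics/d8.png

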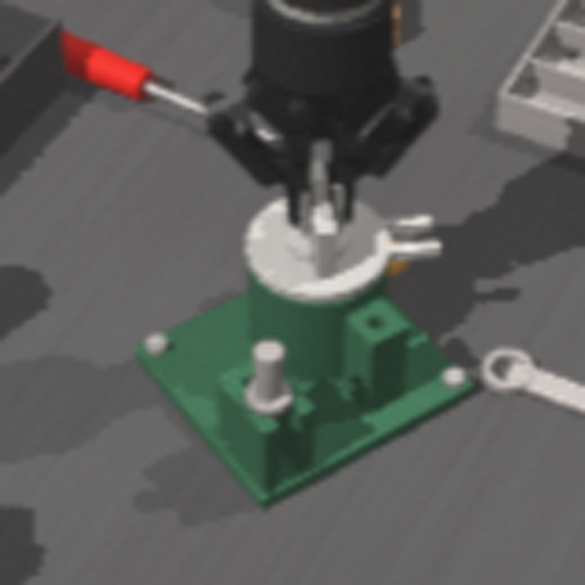

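View pics/w8.png

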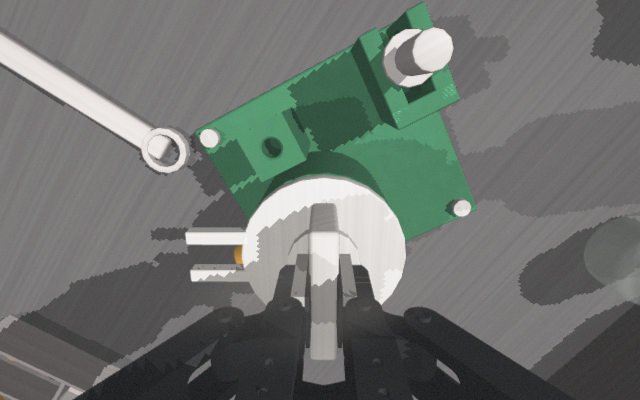

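The lid is at 63° with its prongs swung off the boss; the pin is undisturbed at side crop (268,375). Backing off 4° to free the lugs, then lifting slowly at first.

```bash
python3 -m pendant '[[0,0,0,0,0,0,2],[0,0,0,0,0,0,2],[0,0,0,0,0,0,0],[0,0,0,-0.003,0,0,0],[0,0,0,-0.005,0,0,0],[0,0,0,-0.005,0,0,0],[0,0,0,0,0,0,0]]'
python3 - <<'E'
from h import *
o=status.get_obs();print(o['eef_pos'],o['wrist_torque'],o['ft_force'])
E
```

```text
time: 15.17
eef_pos: [0.5757, -0.003, 0.2915]
ee_rot: [3.14, 0.001, 2.13]
ft_force: [-0.7, 0.6, -4.9]
width: 0.0106
[ 0.5757 -0.003   0.2915] [0.0889 0.2218 0.0161] [-0.6642  0.6017 -4.9452]
```

```bash
python3 -m pendant '[[0,0,0,-0.008,0,0,0],[0,0,0,-0.012,0,0,0],[0,0,0,-0.012,0,0,0],[0,0,0,-0.015,0,0,0],[0,0,0,-0.015,0,0,0],[0,0,0,-0.015,0,0,0],[0,0,0,-0.015,0,0,0],[0,0,0,-0.012,0,0,0],[0,0,0,0,0,0,0],[0,0,0,0,0,0,0]]'
python3 - <<'E'
from h import *
plan([.503,.326,.395],2.13,1)
crop(eyes.grab_frame("side")[:,:,::-1],220,80,180,200,3,"pics/d9.png")
im=eyes.grab_frame("wrist");cv2.imwrite("pics/w9.png",im[:,:,::-1])
E
```

```text
time: 16.0
eef_pos: [0.5757, -0.003, 0.3949]
ee_rot: [3.14, 0.002, 2.129]
ft_force: [0.2, -0.1, -5.4]
width: 0.0104
rotvec [ 0.0895  0.0918 -0.0382] per row [ 0.0895  0.0918 -0.0382] | shift in current axes [ 0.3176  0.1127 -0.0004] | shift in target axes [ 0.3175  0.113  -0.0001] j [-0.0051  0.2704 -0.1273  1.1709 -0.0005  1.0071]
```

View pics/d9.png

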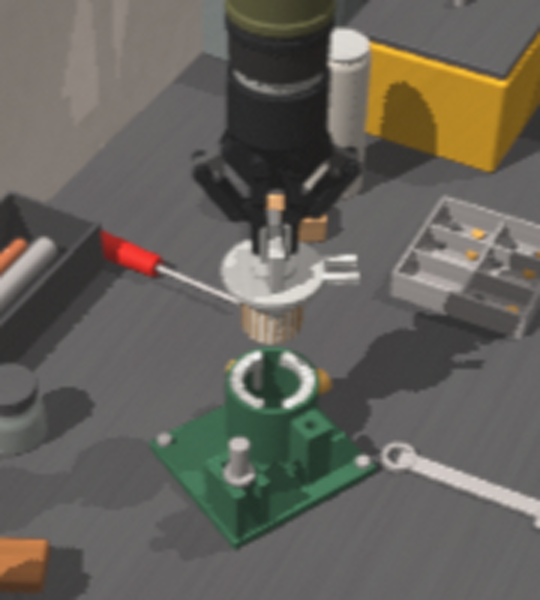

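The lid is clear of the cup with its element, upright; the pin is still in the notch. Carrying it to the tray.

```bash
python3 -m pendant '[[0,0.010,0.0036,0,0,0,0],[0,0.018,0.0064,0,0,0,0],[0,0.025,0.0089,0,0,0,0],[0,0.028,0.01,0,0,0,0],[0,0.028,0.01,0,0,0,0],[0,0.028,0.01,0,0,0,0],[0,0.028,0.01,0,0,0,0],[0,0.028,0.01,0,0,0,0],[0,0.028,0.01,0,0,0,0],[0,0.028,0.01,0,0,0,0],[0,0.025,0.0089,0,0,0,0],[0,0.02,0.0071,0,0,0,0]]'
python3 -m pendant '[[0,0.015,0.0053,0,0,0,0],[0,0.0085,0.0038,0,0,0,0],[0,0,0,0.02,0,0,0],[0,0,0,0.02,0,0,0],[0,0,0,0,0,0,0],[0,0,0,0,0,0,0]]'
python3 - <<'E'
from h import *
o=status.get_obs();plan([.503,.326,.256],2.13,1)
lid=np.array([*o['eef_pos'][:2],o['eef_pos'][2]-.2516]);print(lid,proj(cam("side"),lid),proj(cam("scene"),lid))
crop(eyes.grab_frame("side")[:,:,::-1],180,180,180,200,3,"pics/d10.png")
crop(eyes.grab_frame("scene")[:,:,::-1],360,130,130,130,4.5,"pics/s10.png")
E
```

```text
time: 17.1
eef_pos: [0.5071, 0.3043, 0.3928]
ee_rot: [-3.14, -0.001, 2.131]
ft_force: [0.1, 0.1, -5.4]
width: 0.0108
time: 17.6
eef_pos: [0.5029, 0.3261, 0.3524]
ee_rot: [-3.137, 0.001, 2.129]
ft_force: [-0.0, 0.2, -4.4]
width: 0.0107
rotvec [-0.2515  0.0314 -0.0484] per row [-0.2515  0.0314 -0.0484] | shift in current axes [-0.      0.0004  0.0964] | shift in target axes [-0.0001  0.      0.0964] j [ 0.5753  0.3392 -0.1322  1.1038 -0.0005  1.5878]
[0.5029 0.3261 0.1008] [268.1284 311.442 ] [433.394  205.8502]
```

View pics/d10.png

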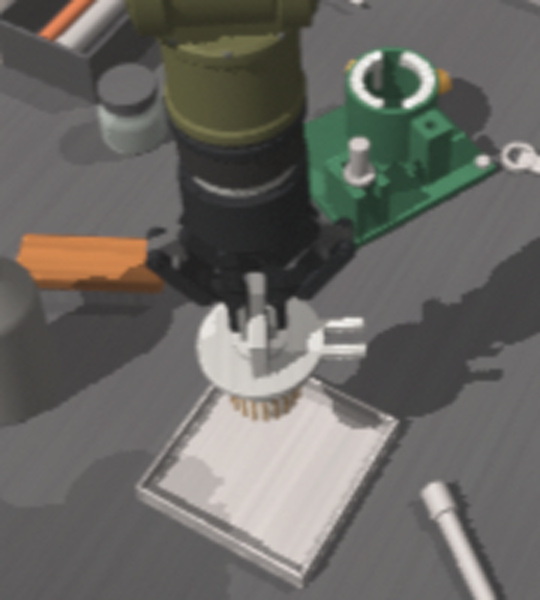

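View pics/s10.png

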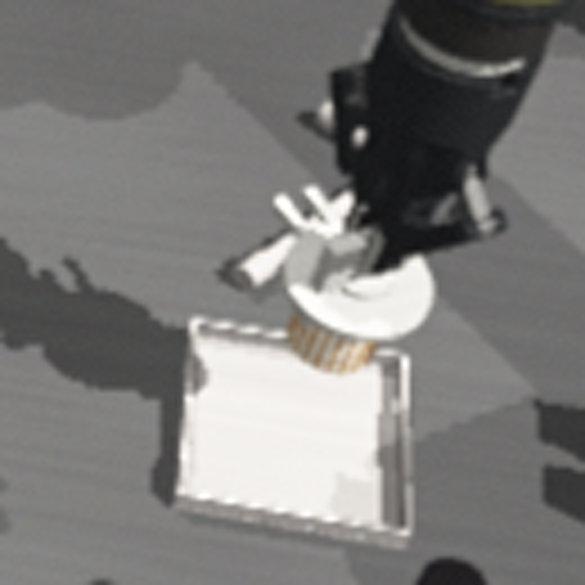

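The lid is over the tray as computed. Lowering to ~10 mm above the floor, then creeping.

```bash
python3 -m pendant '[[0,0,0,0.012,0,0,0],[0,0,0,0.018,0,0,0],[0,0,0,0.02,0,0,0],[0,0,0,0.018,0,0,0],[0,0,0,0.012,0,0,0],[0,0,0,0.006,0,0,0],[0,0,0,0.003,0,0,0],[0,0,0,0,0,0,0]]'
python3 -m pendant '[[0,0,0,0.002,0,0,0],[0,0,0,0.002,0,0,0],[0,0,0,0.002,0,0,0],[0,0,0,0,0,0,0],[0,0,0,0,0,0,0]]'
```

```text
time: 18.37
eef_pos: [0.5041, 0.3266, 0.2652]
ee_rot: [3.141, 0.0, 2.129]
ft_force: [0.4, 0.0, -4.7]
width: 0.0104
time: 18.78
eef_pos: [0.5038, 0.3266, 0.259]
ee_rot: [-3.142, 0.0, 2.129]
ft_force: [-0.2, -0.2, -6.0]
width: 0.0105
```

```bash
python3 -m pendant '[[0,0,0,0.0015,0,0,0],[0,0,0,0.0015,0,0,0],[0,0,0,0,0,0,0],[0,0,0,0,0,0,0]]'
python3 -m pendant '[[0,0,0,0.001,0,0,0],[0,0,0,0.001,0,0,0],[0,0,0,0,0,0,0],[0,0,0,0,0,0,0]]'
```

```text
time: 19.12
eef_pos: [0.5037, 0.3265, 0.2557]
ee_rot: [-3.141, 0.0, 2.129]
ft_force: [-0.4, 0.1, -5.3]
width: 0.0104
time: 19.45
eef_pos: [0.5039, 0.3266, 0.2546]
ee_rot: [3.141, 0.0, 2.129]
ft_force: [-2.2, -2.0, 2.6]
width: 0.0101
```

Contact at TCP 0.2546, exactly the expected floor height. Releasing and checking before I back off.

```bash
python3 -m pendant '[[0.15,0,0,0,0,0,0],[0.3,0,0,0,0,0,0],[0.45,0,0,0,0,0,0],[0.5,0,0,0,0,0,0],[0.5,0,0,0,0,0,0],[0.5,0,0,0,0,0,0],[0.5,0,0,-0.01,0,0,0],[0.5,0,0,-0.02,0,0,0],[0.5,0,0,-0.035,0,0,0],[0.5,0,0,-0.035,0,0,0],[0.5,0,0,-0.03,0,0,0],[0.5,0,0,0,0,0,0]]'
python3 -m pendant '[[0.5,0,0,0,0,0,0],[0.5,0,0,0,0,0,0],[0.5,0,0,0,0,0,0]]'
python3 - <<'E'
from h import *
o=status.get_obs()
im=eyes.grab_frame("side");cv2.imwrite("pics/d11f.png",im[:,:,::-1]);crop(im[:,:,::-1],180,180,180,200,3,"pics/d11.png")
im=eyes.grab_frame("scene");cv2.imwrite("pics/s11f.png",im[:,:,::-1])
im=eyes.grab_frame("wrist");cv2.imwrite("pics/w11.png",im[:,:,::-1])
print(proj(cam("wrist",o),[.504,.3265,.104]))
E
```

```text
time: 20.45
eef_pos: [0.5053, 0.3276, 0.3918]
ee_rot: [3.131, 0.0, 2.129]
ft_force: [0.8, 1.2, -0.1]
width: 0.0426
time: 20.7
eef_pos: [0.5034, 0.3264, 0.3828]
ee_rot: [-3.139, 0.0, 2.129]
ft_force: [-0.2, 0.1, -0.4]
width: 0.0425
[324.9363 201.4801]
```

View pics/d11.png

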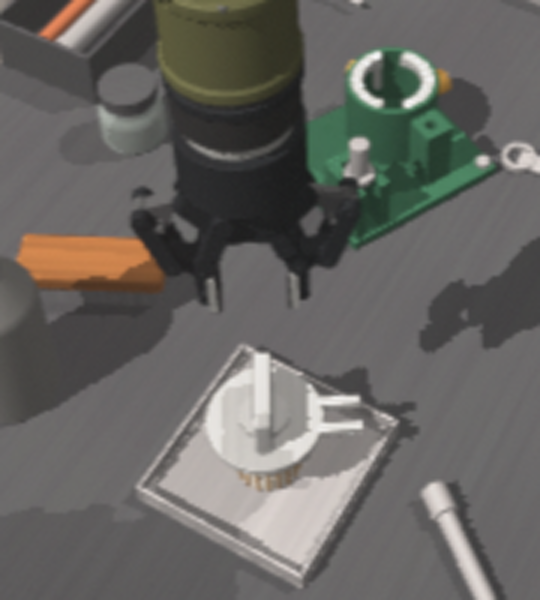

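View pics/s11f.png

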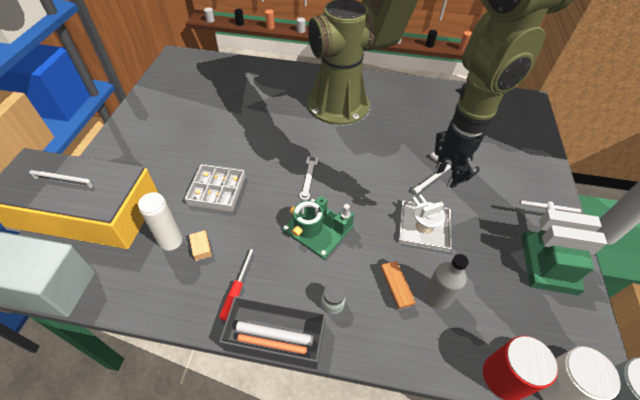

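View pics/w11.png

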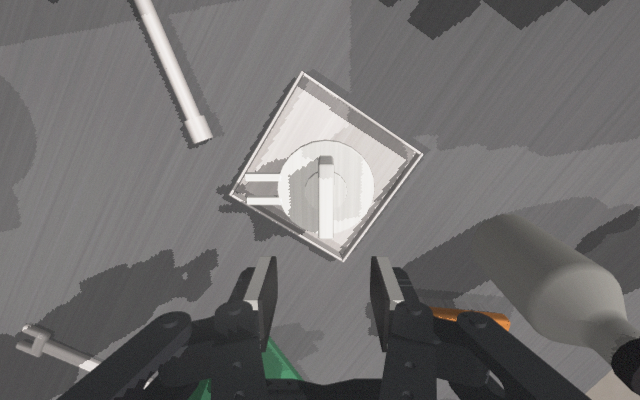

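The lid stands upright near the tray's centre, its wing top at (326,200) against (325,201) predicted. The pin hangs in the notch, the other things are where they were, and the gripper touches nothing. Handing in.

```bash
python3 -c "
from station import sign_off
print(sign_off())"
```

```text
the job is handed in; nothing more can be done
None
```

The job is handed in at 20.9 s of the 58 s, with every step carried out; no verdict was reported.

- **Pin:** I drew it straight up out of the bore and hung it in the notch. The last pictures show it upright with its collar on the walls.
- **Lid:** I turned it anticlockwise to 63°, measured from the tool's yaw. No stop torque showed, so it may have been just short of hard contact. I backed off 4° to free the lugs and lifted it out with its element.
- **Placing:** The lid touched the tray floor at TCP height 0.2546 m, the height I had worked out. It stands upright about 1 mm from the measured tray centre.
- **Last checks:** The wing top was seen within a pixel or two of where I predicted it. The other things look unmoved in the last scene picture. The gripper is open about 110 mm above the lid and touches nothing.
- **What went wrong:** Early on the last joint ran into its range and tilted the tool slightly, clear of everything. I corrected it by using the half-turn equivalent.
- **Disagreement:** The fixed cameras put heights about 3 mm higher than the wrist views did. I used the wrist values, which matched the text and both contacts.

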